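# Reset the bench air regulator and lock it under its hood

## Robot

A 7-joint arm with a two-finger parallel gripper is mounted at the origin on the work surface. World frame = base frame: x ahead of the robot, y to its left, z up, the work surface at z = 0. Lengths are in m, angles in rad, forces in N, time in s.
With the tool pointing down it reaches from about 0.425 to 0.875 m from the base axis. Payload 8.4 kg.
Tool frame: the origin (TCP) lies on the mounting face of the last link; the fingertips stand 182 mm ahead of it and the grasp point (between the pads) lies 164 mm ahead of it; x points along the fingers, z is the direction in which the jaws open and shut, and the axes are right-handed (so a half turn about x gives the same grasp; the last joint's range is limited). The gripper opens to 87 mm and grips with 3 to 60 N. Pads are 19 mm wide; open, the fingers measure 117 mm over their backs; the gripper's body (75 mm by 190 mm) begins 51 mm behind the grasp point.
Start: joints at [-1.21, 0.333, 0.04, 1.465, -0.013, 1.343, -0.059], TCP at [0.288, 0.582, 0.405] pointing down, gripper open.
Joint ranges: [-2.58, 2.58], [-0.38, 2.09], [-1.3, 1.39], [0.25, 2.4], [-1.5, 4.64], [0.08, 2.09], [-2.65, 2.65]. Speed limits (rad/s): [2.22, 2.22, 2.79, 2.79, 3.14, 3.14, 3.14].

## Interface

Orientations are given as a unit quaternion [w, x, y, z].
In Python, from station import read_state, capture, calibration, close_job gives the robot as it stands.
- The arm moves only by the tool jog_arm, never from a script. Its argument "increments" is a list of rows, each a list of 5 numbers: the shift along the tool's x, y, z in units of 0.5 m (1.0 is 0.5 m), then the turn about the tool's x in units of 180 degrees (1.0 is 180 degrees), then the opening, from 0 (shut) to 1 (fully open). In form: [[x, y, z, spin, gripper], ...]. A call has 1 to 12 rows; each row is the pose to reach, as a shift and turn from the pose measured when the call began, along the tool's axes at that moment, turning the shorter way round; what a row does not reach only later rows make up. A row lasts 1/12 s, in which the tool goes at most 41.7 mm and 7.16 degrees, less where a joint would pass 70% of its speed; a pose out of reach is approached as far as the arm can. A call with a number of a shift or a turn outside -1 to 1 is refused whole. A call with a gripper value outside its range is refused whole. The fingers move at their own pace and stop on an object; the grip force is fixed at half the most. Time passes only in rows, so rows that repeat a pose let the fingers close. It gives the time, the measured TCP pose, the force and the opening at its end, in the units of the state.
- read_state(): the state, without advancing time (a new reading comes with each control period).
- capture(name): name is "scene" or "side" or "wrist"; returns (picture, depth): 420x560x3 uint8, red, green, blue; 420x560 float32, m along the optical axis (not along the pixel's ray), 0 where there is no reading.
- calibration(name): a dict with "camera_matrix" (3x3 intrinsics, pixels), "R" (3x3) and "t" (3): a world point X has camera coordinates R X + t. Camera axes: x right, y down, z forward; pixel columns grow to the right and rows downward; lengths in m; the calibration is good to about 2 mm. A picture is of the moment at which its call begins: read the wrist's pose just before it. calibration takes no time and is no camera call; for the wrist camera it gives the pose at the moment of the call.
- close_job(): hands the job in, once; it reports no verdict.
The state is a dict: "clock": time; "qpos": joint angles; "dq": joint speeds; "joint_torque": joint torques, N m; "tool_pos": TCP position; "tool_rot": TCP orientation; "contact_force": force on the tool from outside, world axes, zero at the start; "torque": the same for the moment, N m; "opening": finger opening in m.
Only numpy, scipy, OpenCV 4.12 (cv2) and the standard library are available. Lean on these libraries where they do the work, as an engineer would, in place of code of your own. Each camera call takes 0.05 s, during which the arm holds its last target. There are 200 camera calls.

## Task

The bench air regulator is locked at the wrong pressure. Slide its lock hood fully back off the knob, turn the knob clockwise until the steel pointer on the knob lines up with the small raised tab beside it, then slide the hood fully home against its stop so that the setting is locked again. Leave the other things on the bench where they are.

Things in the scene. Friction and masses are not known exactly. Their poses are not given: they have to be found in the camera images.
- regulator: Air regulator fixed to the bench: grey block 90 x 225 mm, 40 mm high, on a 110 x 245 x 6 mm foot. Origin: centre of its underside, z up; y is its long side, along which the hood slides. The knob's vertical axis is at x 0, y -62 mm; knob and hood sit on the block's top. Rails 6 mm high at x +-43 mm. A 52 mm round gauge, top 53 mm above the bench, sticks out 42 mm on the +x side at y 45 mm.
- home_stop (a point): Middle of the top edge of the steel bar that the hood meets when home: it crosses the block at its -y end, its top 14 mm above the block, its inner face 43.5 mm from the knob's axis. Axes as the regulator's.
- hood (a joint): Position of the lock hood along the regulator's +y (m): 0 = home against the stop, covering the knob (locked); 0.105 = fully open, its mouth 65 mm clear of the knob's axis. It stays where it is left; friction about 2 N.
- hood_lug (a point): Centre of the top of the hood's grip lug: black upright tab, 12 mm thick along the slide (y), 36 wide (x), 30 high, its top 126 mm above the bench. The hood is a steel box with a clear top, 78 wide, 80 long along the slide, its top 56 mm above the block, open at its -y end; the lug stands at the middle of its top. Axes as the regulator's.
- knob (a joint): Angle of the regulator knob (rad), growing clockwise seen from above, from 0 to 4.0. It stays where it is left; friction torque about 0.08 N m. At the start the pointer stands 0.6 to 2.4 rad short of the tab, which is reached by turning clockwise; stops prevent going round the other way.
- knob_grip (a point): Centre of the top of the knob's black bar grip, on the knob's axis, 44 mm above the block (84 above the bench). The bar is 14 mm thick, 40 long, 32 high and turns with the knob; below it is a round skirt 40 mm across, its top 12 mm above the block. x runs along the bar towards the pointer, z up.
- knob_pointer (a point): Tip of the small steel pointer on the knob's skirt, 25 mm from the knob's axis and 12 mm above the block. Its x axis points outward from the knob's axis, along the bar; a steel line on the bar's top lies on the same side.
- mark: Round dark steel scale plate 66 mm across and 3 mm thick under the knob, fixed, with engraved ticks and one raised bright steel tab 5 mm wide, 6 mm long, reaching 12 mm above the block. Origin on the knob's axis at the block's top, z up; its x axis points from the axis to the tab, which lies 27 to 33 mm out. The knob is set when the pointer's tip lies on this x axis.
- spindle: Bystander: turned steel spindle standing upright, flange 56 mm across, 70 mm high. Origin at the centre of its underside.
- bottle: Bystander: small white oiler bottle standing, 42 mm across, 95 mm high. Origin at the centre of its underside.
- wrench: Bystander: steel wrench lying flat, 180 mm long along its x. Origin at its middle, on the bench.

How it is judged:
By the outcome, as a careful person would: the job done as asked, in the order asked, and still so for the second after the job is handed in, with the robot touching nothing.
It also fails if it takes over 72 s, if anything falls off the work surface, if the arm or the gripper's body presses on something with over 40 N, if the wrist force passes 120 N, or if a joint passes its speed limit or range.

## Working session

There is one attempt and no reset: what is moved stays moved. The work goes in short steps, Python scripts to look and compute and a tool call to move; the robot and the scene stay as the last step left them, time stands still between calls to the robot, and variables do not carry over. Pictures are saved under pics/ and viewed, about 8 in all and at most 12, crops included, and the job is handed in when it is done.

Besides the shell and the picture viewer there is one more tool, called after "Call:" as name(argument=value, ...), one argument or row to a line, values as JSON. jog_arm: Moves the arm, as the interface text tells. Its arguments: {"type":"object","properties":{"increments":{"type":"array"}},"required":["increments"]}

```bash
mkdir -p pics
cat > h.py <<'E'
import numpy as np, cv2
from station import read_state, capture, calibration, close_job
def snap(n,f):
    c=calibration(n); im,d=capture(n); cv2.imwrite('pics/'+f+'.png',im[:,:,::-1]); np.savez('pics/'+f,im=im,d=d,K=c['camera_matrix'],R=c['R'],t=c['t']); return im,d,c
def world(f,u,v,z=None):
    a=np.load('pics/'+f+'.npz'); K,R,t=a['K'],a['R'],a['t']
    r=R.T@np.linalg.inv(K)@np.array([u,v,1.]); o=-R.T@t
    s=(z-o[2])/r[2] if z is not None else a['d'][int(v),int(u)]
    return o+s*r
def cloud(f):
    a=np.load('pics/'+f+'.npz'); K,R,t=a['K'],a['R'],a['t']
    v,u=np.mgrid[:420,:560]; P=np.stack([u,v,np.ones_like(u)],-1)@np.linalg.inv(K).T*a['d'][...,None]
    return (P-t)@R, a['d']>0
E
python3 - <<'E'
from h import *
s=read_state(); print({k:np.round(v,4) for k,v in s.items()})
ims=[snap(n,n+'0')[0] for n in('scene','side')]
snap('wrist','wrist0')
E
```

```text
{'clock': np.float64(0.0), 'qpos': array([-1.2102,  0.3339,  0.0398,  1.4663, -0.0134,  1.3433, -0.0585]), 'dq': array([ 0.0011, -0.0009, -0.0015, -0.    , -0.    , -0.0006, -0.0012]), 'joint_torque': array([-6.00000e-04, -6.56353e+01,  1.33510e+00, -4.03812e+01,
       -5.97000e-02,  4.43000e-02,  2.00000e-04]), 'tool_pos': array([0.2884, 0.5823, 0.4039]), 'tool_rot': array([ 0.6003, -0.3732,  0.6012,  0.3726]), 'contact_force': array([ 1.1213,  0.6216, -0.4469]), 'torque': array([-0.0062,  0.002 , -0.0249]), 'opening': np.float64(0.0867)}
```

View pics/scene0.png

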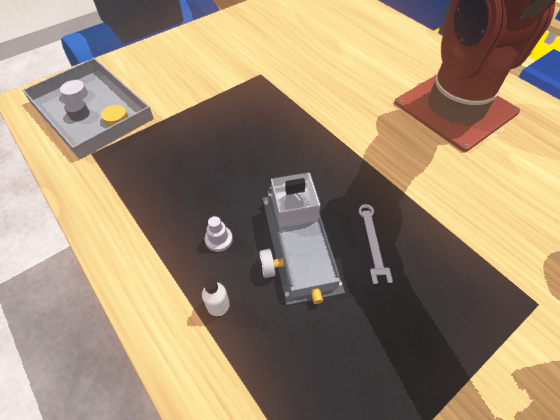

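View pics/side0.png

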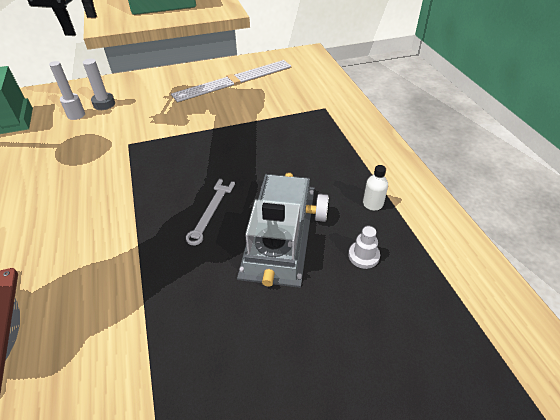

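The scene view shows the regulator with its hood at (297,200), the lug at (295,186) and the gauge at (267,263). The side view shows the lug at (273,212). The wrench lies on the robot side; the spindle and bottle are on the gauge side.

Run:
```python
from h import *
rough=world('scene0',310,250,.04); print('block',rough)
for f in('scene0','side0'):
    P,ok=cloud(f)
    near=ok&(np.hypot(*(P[...,:2]-rough[:2]).transpose(2,0,1))<.2)
    top=near&(P[...,2]>.035)&(P[...,2]<.05)
    q=P[top][:,:2].astype(np.float32); 
    n,l,st,c=cv2.connectedComponentsWithStats(top.astype(np.uint8)); 
    k=1+np.argmax(st[1:,4]); q=P[l==k][:,:2].astype(np.float32)
    print(f,'block top rect',cv2.minAreaRect(q),len(q))
    foot=near&(P[...,2]>.004)&(P[...,2]<.05)
    n,l,st,c=cv2.connectedComponentsWithStats(foot.astype(np.uint8)); k=1+np.argmax(st[1:,4])
    print(' foot',cv2.minAreaRect(P[l==k][:,:2].astype(np.float32)),st[k])
    lug=near&(P[...,2]>.1)&(P[...,2]<.135)
    a=P[lug]; print(' lug',len(a),a[:,2].max(),a.mean(0), cv2.minAreaRect(a[a[:,2]>.12][:,:2].astype(np.float32)) if (a[:,2]>.12).sum()>3 else '')
    hd=near&(P[...,2]>.085)&(P[...,2]<.1); a=P[hd]; print(' hoodtop',len(a),cv2.minAreaRect(a[:,:2].astype(np.float32)))
for n,pts in(('scene0',[(261,76),(95,155)]),):pass
for nm,u,v in(('gauge',267,263),('bottle',213,288),('spindle',215,225),('wr1',366,210),('wr2',380,277)): print(nm,world('scene0',u,v))
s=read_state()
from scipy.spatial.transform import Rotation as Ro
q=s['tool_rot']; print(Ro.from_quat(np.r_[q[1:],q[0]]).as_matrix().round(3))
```

```text
block [0.59149266 0.10350742 0.04      ]
scene0 block top rect ((0.5811659693717957, 0.06336390972137451), (0.22537320852279663, 0.09053406119346619), 64.15445709228516) 3406
 foot ((0.6030110120773315, 0.05863436311483383), (0.2617373764514923, 0.13858455419540405), 69.12680053710938) [ 261  190   84  115 4983]
 lug 261 0.12845370807204998 [0.55780596 0.01276334 0.11740803] ((0.5555999875068665, 0.011049095541238785), (0.013519211672246456, 0.03609352186322212), 64.98682403564453)
 hoodtop 1403 ((0.6489576101303101, 0.017965443432331085), (0.29067519307136536, 0.10755763947963715), 4.706880569458008)
side0 block top rect ((0.5794155597686768, 0.06394002586603165), (0.22791233658790588, 0.08998161554336548), 63.986907958984375) 2478
 foot ((0.5932104587554932, 0.05589859187602997), (0.2704492211341858, 0.141717791557312), 63.92506790161133) [ 237  173   92  114 4001]
 lug 341 0.1260902418969142 [0.55258865 0.00757306 0.11589862] ((0.553607702255249, 0.01065894216299057), (0.015398077666759491, 0.03565333038568497), 66.46589660644531)
 hoodtop 1525 ((0.646819531917572, 0.018392983824014664), (0.2928692400455475, 0.1091465875506401), 4.0797905921936035)
gauge [0.67453464 0.0809406  0.05220672]
bottle [0.78157488 0.08198631 0.095938  ]
spindle [ 0.70932781 -0.03401678  0.06987856]
wr1 [0.41960958 0.08852036 0.00174496]
wr2 [0.50894541 0.21468639 0.00218398]
[[-0.    -0.896  0.444]
 [-0.001  0.444  0.896]
 [-1.    -0.    -0.001]]
```

View pics/wrist0.png

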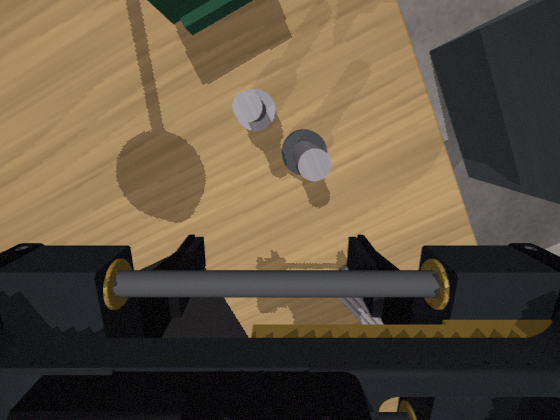

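Wrist camera: no regulator is visible yet. I have the regulator at about (0.580, 0.064), with its y axis at yaw ~64°, and the jaws are already parallel to that. Next I move above the lug.

Call:
jog_arm(
  increments=[
    [0,-0.984,-0.787,0,1],
    [0,-0.984,-0.787,0,1],
    [0,-0.984,-0.787,0,1],
    [0,-0.984,-0.787,0,1],
    [0,-0.984,-0.787,0,1],
    [0,-0.984,-0.787,0,1],
    [0,-0.984,-0.787,0,1],
    [0,-0.984,-0.787,0,1],
    [0,-0.984,-0.787,0,1],
    [0,-0.984,-0.787,0,1],
    [0,-0.984,-0.787,0,1],
    [0,-0.984,-0.787,0,1],
  ],
)

```text
clock: 1.15
tool_pos: [0.5, 0.1272, 0.4047]
tool_rot: [0.601, -0.373, 0.601, 0.373]
contact_force: [0.5, 0.3, 0.3]
opening: 0.0869
```

Call:
jog_arm(
  increments=[
    [0,-0.2,-0.16,0,1],
    [0,-0.2,-0.16,0,1],
    [0,-0.2,-0.16,0,1],
    [0,-0.2,-0.16,0,1],
    [0,-0.2,-0.16,0,1],
    [0,-0.2,-0.16,0,1],
    [0,-0.2,-0.16,0,1],
  ],
)

```text
clock: 1.73
tool_pos: [0.5539, 0.0124, 0.4045]
tool_rot: [0.6, -0.373, 0.601, 0.373]
contact_force: [0.4, -1.0, 0.5]
opening: 0.0868
```

Run:
```python
from h import *
s=read_state(); print(s['tool_pos'],s['qpos'].round(3))
snap('wrist','wrist1')
P,ok=cloud('wrist1')
lug=ok&(P[...,2]>.119)&(P[...,2]<.132)&(np.hypot(P[...,0]-.555,P[...,1]-.011)<.06)
a=P[lug]; print(len(a)); 
if len(a): print(cv2.minAreaRect(a[:,:2].astype(np.float32)),a[:,2].mean())
```

```text
[0.55386748 0.01236947 0.40454213] [-0.555  0.14   0.503  1.724 -0.07   1.297  1.076]
482
((0.5545787215232849, 0.010805223137140274), (0.011402408592402935, 0.035307638347148895), 63.784446716308594) 0.1251358103367284
```

View pics/wrist1.png

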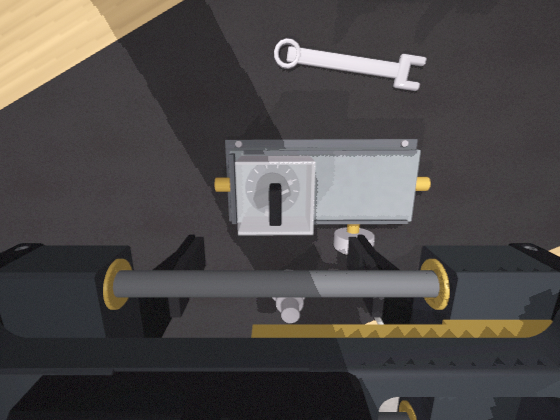

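The wrist view shows the lug at (275,205). Depth puts it at (0.5546, 0.0108), within 2 mm of the tool axis. The jaw direction is right, so I descend and grip.

Call:
jog_arm(
  increments=[
    [0.1,-0.003,-0.002,0,1],
    [0.18,-0.003,-0.002,0,0.6],
    [0.237,-0.003,-0.002,0,0.5],
    [0.237,-0.003,-0.002,0,0.5],
    [0.237,-0.003,-0.002,0,0.5],
    [0.237,-0.003,-0.002,0,0],
    [0.237,-0.003,-0.002,0,0],
    [0.237,-0.003,-0.002,0,0],
    [0.237,-0.003,-0.002,0,0],
    [0.237,-0.003,-0.002,0,0],
    [0.237,-0.003,-0.002,0,0],
    [0.237,-0.003,-0.002,0,0],
  ],
)

```text
clock: 2.78
tool_pos: [0.5547, 0.011, 0.2864]
tool_rot: [0.6, -0.374, 0.601, 0.374]
contact_force: [0.6, -0.0, 0.0]
opening: 0.0216
```

Call:
jog_arm(
  increments=[
    [0,0,0,0,0],
    [0,0,0,0,0],
    [0,0,0,0,0],
    [0,0,0.02,0,0],
    [0,0,0.05,0,0],
    [0,0,0.08,0,0],
    [0,0,0.11,0,0],
    [0,0,0.14,0,0],
    [0,0,0.17,0,0],
    [0,0,0.195,0,0],
    [0,0,0.207,0,0],
    [0,0,0.212,0,0],
  ],
)

```text
clock: 3.78
tool_pos: [0.6006, 0.1034, 0.2862]
tool_rot: [0.597, -0.373, 0.604, 0.372]
contact_force: [-22.6, -19.8, 22.4]
opening: 0.0116
```

Call:
jog_arm(
  increments=[
    [0,0,0.003,0,0],
    [0,0,0.003,0,0],
    [0,0,0.003,0,0],
  ],
)

```text
clock: 4.03
tool_pos: [0.6009, 0.1036, 0.2863]
tool_rot: [0.596, -0.373, 0.606, 0.372]
contact_force: [-10.5, -7.4, 10.6]
opening: 0.0119
```

Call:
jog_arm(
  increments=[
    [0,0,0,0,0.4],
    [0,0,0,0,0.4],
    [0,0,0,0,0.4],
    [0,0,0,0,0.4],
    [-0.06,0,0,0,0.4],
    [-0.12,0,0,0,0.4],
    [-0.2,0,0,0,0.5],
    [-0.24,0,-0.05,0,0.5],
    [-0.24,0,-0.13,0,0.5],
    [-0.24,0,-0.21,0,0.5],
    [-0.24,0,-0.21,0,0.5],
    [-0.24,0,-0.21,0,0.5],
  ],
)

```text
clock: 5.03
tool_pos: [0.5549, 0.0083, 0.4082]
tool_rot: [0.598, -0.372, 0.606, 0.371]
contact_force: [0.3, 1.4, -0.1]
opening: 0.0434
```

Run:
```python
from h import *
s=read_state(); print(s['tool_pos'],s['tool_rot'],s['qpos'].round(3),s['contact_force'])
im,_,_=snap('wrist','wrist2')
P,ok=cloud('wrist2')
lug=ok&(P[...,2]>.119)&(P[...,2]<.132)&(np.hypot(P[...,0]-.6,P[...,1]-.1)<.06)
a=P[lug]; print(len(a)); 
if len(a):
    r=cv2.minAreaRect(a[:,:2].astype(np.float32)); print('lug',r, 'travel',(np.array(r[0])-[.5546,.0108])@[.442,.897])
g=ok&(P[...,2]>.078)&(P[...,2]<.09)&(np.hypot(P[...,0]-.5546,P[...,1]-.0108)<.03)
a=P[g]; print('bar',len(a),cv2.minAreaRect(a[:,:2].astype(np.float32)),a[:,2].mean())
v,u=np.where(g); print(u.mean(),v.mean()); u0,v0=int(u.mean()),int(v.mean())
c=im[max(0,v0-50):v0+50,max(0,u0-65):u0+65]; print(max(0,u0-65),max(0,v0-50))
cv2.imwrite('pics/c2.png',cv2.resize(c,None,fx=6,fy=6,interpolation=cv2.INTER_CUBIC)[:,:,::-1])
```

```text
[0.55488116 0.00825596 0.40823864] [ 0.59782414 -0.37193207  0.6056711   0.37072275] [-0.563  0.144  0.52   1.713 -0.067  1.312  1.076] [ 0.2809462   1.40095504 -0.05547726]
535
lug ((0.5987268686294556, 0.10132027417421341), (0.01238616369664669, 0.035521965473890305), 64.27970886230469) travel 0.1007007618684888
bar 481 ((0.55328768491745, 0.007085699588060379), (0.03983568772673607, 0.014353085309267044), 86.77302551269531) 0.08316422811736372
277.4012474012474 193.51559251559252
212 143
```

View pics/c2.png

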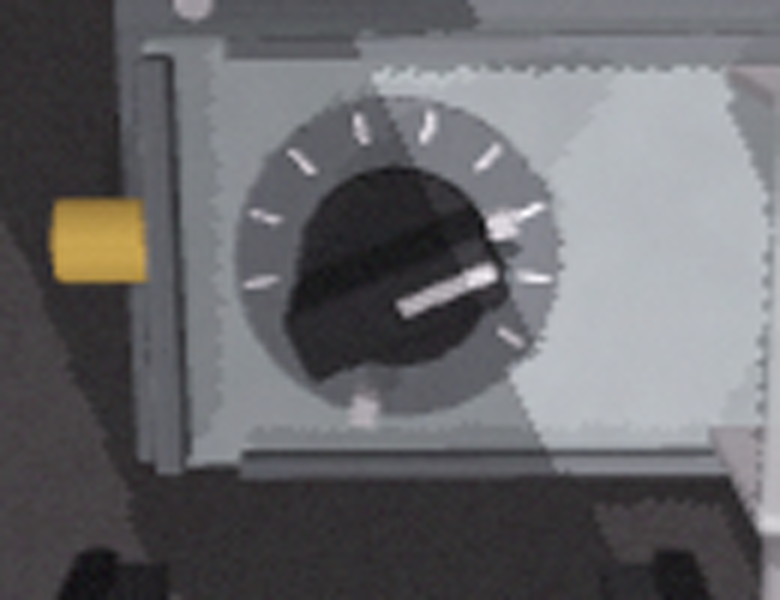

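The crop shows the pointer at about (296,180) px, the tab at about (273,211) px, and the plate centre at about (278,185.5) px. The hood is clear of the knob on the right.

```bash
cat >> h.py <<'E'
def W(f,x0,y0,s,u,v,z): return world(f,x0+(u+.5)/s-.5,y0+(v+.5)/s-.5,z)
E
python3 - <<'E'
from h import *
w=lambda u,v,z:W('wrist2',212,143,6,u,v,z)[:2]
ctr=w(398,255.5,.043); print('plate',ctr, [np.hypot(*(w(*p,.043)-ctr)) for p in((236,255),(560,255),(398,96),(398,415))])
tip=w(517,219,.052); tab=w(365,408,.052)
l0,l1=w(400,308,.084),w(490,272,.084)
an=lambda d:np.degrees(np.arctan2(d[1],d[0]))
for c in(ctr,np.array([.5533,.0071])):
    print('tip',np.hypot(*(tip-c)),an(tip-c),'tab',np.hypot(*(tab-c)),an(tab-c),'cw',(an(tip-c)-an(tab-c))%360)
print('line',an(l1-l0),l0,l1)
s=read_state(); from scipy.spatial.transform import Rotation as Ro
q=s['tool_rot']; print(Ro.from_quat(np.r_[q[1:],q[0]]).as_matrix().round(3))
# bright blobs
a=np.load('pics/wrist2.npz')['im'][143:243,212:342].min(2).astype(np.uint8)
n,l,st,c=cv2.connectedComponentsWithStats((a>135).astype(np.uint8)); 
for i in range(1,n):
    if 3<st[i,4]<80: print(st[i],(c[i]*6+2.5).round(0))
E
```

```text
plate [0.55232533 0.00813278] [np.float64(0.03275049883101954), np.float64(0.0326892725104316), np.float64(0.03207054174205366), np.float64(0.033773438029005357)]
tip 0.025049174601133577 85.14575890256334 tab 0.030197617243497527 -39.202107646928354 cw 124.3478665494917
tip 0.02601731537038487 87.47759183920243 tab 0.028790142057063622 -38.835371925068415 cw 126.31296376427085
line 85.90012165841738 [0.55316232 0.00824148] [0.55440364 0.02555928]
[[-0.009 -0.895  0.446]
 [-0.007  0.446  0.895]
 [-1.     0.005 -0.01 ]]
[29  0  6  3 16] [192.   8.]
[59 19  3  5 10] [361. 128.]
[70 18  3  6 14] [429. 126.]
[48 25  5  4  8] [302. 162.]
[79 24  5  5 13] [488. 158.]
[42 35  5  2  5] [266. 216.]
[67 44 16  8 43] [452. 287.]
[41 46  5  2  7] [261. 282.]
[83 55  4  3  6] [510. 338.]
[128  94   2   6  12] [774. 582.]
```

Call:
jog_arm(
  increments=[
    [0,0,0.004,0.038,0.45],
    [0,0,0.004,0.076,0.45],
    [0,0,0.004,0.114,0.45],
    [0,0,0.004,0.152,0.45],
    [0,0,0.004,0.19,0.45],
    [0.05,0,0.004,0.228,0.45],
    [0.1,0,0.004,0.266,0.45],
    [0.15,0,0.004,0.304,0.45],
    [0.2,0,0.004,0.34,0.45],
    [0.22,0,0.004,0.375,0.45],
    [0.22,0,0.004,0.375,0.45],
    [0.22,0,0.004,0.375,0.45],
  ],
)

```text
clock: 6.08
tool_pos: [0.5556, 0.0127, 0.2974]
tool_rot: [0.703, 0.02, 0.71, -0.026]
contact_force: [-0.4, 0.2, 0.3]
opening: 0.0395
```

```bash
cat >> h.py <<'E'
from scipy.spatial.transform import Rotation as Ro
def st():
    s=read_state(); q=s['tool_rot']; M=Ro.from_quat(np.r_[q[1:],q[0]]).as_matrix()
    g=s['tool_pos']+.164*M[:,0]; print('t',s['clock'],'tcp',s['tool_pos'].round(4),'grasp',g.round(4),'zyaw',np.degrees(np.arctan2(M[1,2],M[0,2])).round(2),'q',s['qpos'].round(2),'F',s['contact_force'].round(1),'T',s['torque'].round(2),'op',round(float(s['opening']),4)); print(M.round(3)); return s,M,g
E
python3 -c "
from h import *
s,M,g=st()
d=np.array([.5528,.0078,.080])-g; print('delta units',(M.T@d/.5).round(4))"
```

```text
t 6.0833 tcp [0.5556 0.0127 0.2974] grasp [0.554  0.0114 0.1334] zyaw -3.68 q [-0.64  0.26  0.62  1.85 -0.16  1.1  -0.02] F [-0.4  0.2  0.3] T [-0.08  0.05 -0.06] op 0.0395
[[-0.01   0.064  0.998]
 [-0.008  0.998 -0.064]
 [-1.    -0.009 -0.01 ]]
delta units [ 0.1069 -0.0064 -0.0008]
```

Call:
jog_arm(
  increments=[
    [0.04,-0.006,0,0,0.45],
    [0.08,-0.006,-0.001,0,0.45],
    [0.107,-0.006,-0.001,0,0.45],
    [0.107,-0.006,-0.001,0,0.45],
    [0.107,-0.006,-0.001,0,0],
    [0.107,-0.006,-0.001,0,0],
    [0.107,-0.006,-0.001,0,0],
    [0.107,-0.006,-0.001,0,0],
    [0.107,-0.006,-0.001,0,0],
    [0.107,-0.006,-0.001,0,0],
    [0.107,-0.006,-0.001,0,0],
    [0.107,-0.006,-0.001,0,0],
  ],
)

```text
clock: 7.08
tool_pos: [0.555, 0.0094, 0.2448]
tool_rot: [0.704, 0.02, 0.709, -0.025]
contact_force: [1.9, -0.8, 6.7]
opening: 0.0136
```

```bash
python3 -c "
from h import *
s,M,g=st()
d=np.array([.5528,.0078,.080])-g; print('delta units',(M.T@d/.5).round(4))"
```

```text
t 7.0833 tcp [0.555  0.0094 0.2448] grasp [0.5537 0.0082 0.0808] zyaw -3.67 q [-0.61  0.32  0.6   1.9  -0.21  0.99  0.02] F [ 1.9 -0.8  6.7] T [-0.04 -0.42  0.13] op 0.0136
[[-0.008  0.064  0.998]
 [-0.008  0.998 -0.064]
 [-1.    -0.008 -0.008]]
delta units [ 0.0017 -0.0008 -0.0018]
```

Call:
jog_arm(
  increments=[
    [0,0,0,0.02,0],
    [0,0,0,0.05,0],
    [0,0,0,0.08,0],
    [0,0,0,0.11,0],
    [0,0,0,0.14,0],
    [0,0,0,0.17,0],
    [0,0,0,0.2,0],
    [0,0,0,0.23,0],
    [0,0,0,0.26,0],
    [0,0,0,0.29,0],
    [0,0,0,0.31,0],
    [0,0,0,0.32,0],
  ],
)

```text
clock: 8.08
tool_pos: [0.5553, 0.0092, 0.2449]
tool_rot: [0.607, 0.358, 0.608, -0.365]
contact_force: [3.7, -0.2, -0.8]
opening: 0.0139
```

```bash
python3 -c "
from h import *
s,M,g=st()"
```

```text
t 8.0833 tcp [0.5553 0.0092 0.2449] grasp [0.5542 0.0079 0.0809] zyaw -61.49 q [-0.77  0.37  0.8   1.9  -0.3   1.   -0.91] F [ 3.7 -0.2 -0.8] T [-0.07 -0.69  0.05] op 0.0139
[[-0.007  0.879  0.477]
 [-0.008  0.477 -0.879]
 [-1.    -0.01   0.004]]
```

Call:
jog_arm(
  increments=[
    [0,0,0,0.03,0],
    [0,0,0,0.06,0],
    [0,0,0,0.095,0],
    [0,0,0,0.13,0],
    [0,0,0,0.165,0],
    [0,0,0,0.2,0],
    [0,0,0,0.235,0],
    [0,0,0,0.27,0],
    [0,0,0,0.305,0],
    [0,0,0,0.335,0],
    [0,0,0,0.355,0],
    [0,0,0,0.362,0],
  ],
)

```text
clock: 9.08
tool_pos: [0.5553, 0.0088, 0.2449]
tool_rot: [-0.318, -0.629, -0.315, 0.636]
contact_force: [1.9, -3.2, 0.1]
opening: 0.0134
```

```bash
python3 -c "
from h import *
s,M,g=st()"
```

```text
t 9.0833 tcp [0.5553 0.0088 0.2449] grasp [0.5542 0.0073 0.0809] zyaw -126.86 q [-0.95  0.48  1.06  1.91 -0.47  1.04 -1.9 ] F [ 1.9 -3.2  0.1] T [-0.25 -0.35  0.13] op 0.0134
[[-0.007  0.8   -0.6  ]
 [-0.009 -0.6   -0.8  ]
 [-1.    -0.     0.011]]
```

Call:
jog_arm(
  increments=[
    [0,0,0,0,0.4],
    [0,0,0,0,0.45],
    [0,0,0,0,0.45],
    [0,0,0,0,0.45],
    [-0.06,0,0,0,0.45],
    [-0.12,0,0,0,0.45],
    [-0.18,0,0,0,0.45],
    [-0.24,0,0,0,0.45],
    [-0.26,0,0,0,0.45],
    [-0.26,0,0,0,0.45],
    [-0.26,0,0,0,0.45],
  ],
)

```text
clock: 10.0
tool_pos: [0.5561, 0.0103, 0.3746]
tool_rot: [-0.318, -0.629, -0.315, 0.636]
contact_force: [0.4, 0.6, -1.2]
opening: 0.0396
```

Run:
```python
from h import *
st()
im,_,_=snap('wrist','wrist3')
P,ok=cloud('wrist3')
g=ok&(P[...,2]>.078)&(P[...,2]<.09)&(np.hypot(P[...,0]-.5535,P[...,1]-.0075)<.03)
a=P[g]; print('bar',len(a),cv2.minAreaRect(a[:,:2].astype(np.float32)))
v,u=np.where(g); u0,v0=int(u.mean()),int(v.mean())
y0,x0=max(0,v0-40),max(0,u0-52); c=im[y0:v0+40,x0:u0+52]; print(x0,y0)
cv2.imwrite('pics/c3.png',cv2.resize(c,None,fx=7,fy=7,interpolation=cv2.INTER_CUBIC)[:,:,::-1])
```

```text
t 10.0 tcp [0.5561 0.0103 0.3746] grasp [0.555  0.0089 0.2106] zyaw -126.79 q [-1.1   0.32  1.21  1.78 -0.31  1.27 -2.02] F [ 0.4  0.6 -1.2] T [ 0.02  0.18 -0.01] op 0.0396
[[-0.007  0.801 -0.599]
 [-0.008 -0.599 -0.801]
 [-1.    -0.001  0.01 ]]
bar 557 ((0.5536880493164062, 0.007220279425382614), (0.012874335050582886, 0.039880454540252686), 53.39108657836914)
224 161
```

View pics/c3.png

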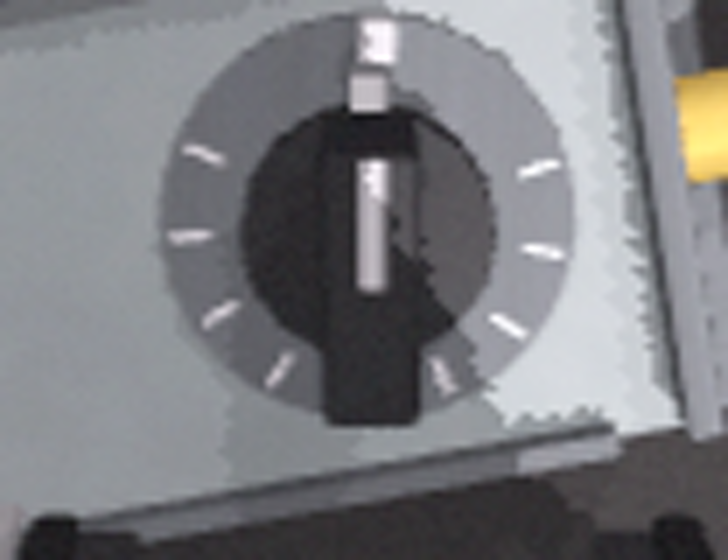

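The crop shows the pointer at (369,90) and the tab at (378,42), so the pointer is a few degrees short. Measuring the remainder.

Run:
```python
from h import *
im=np.load('pics/wrist3.npz')['im'][161:241,224:328]
w=lambda u,v,z:W('wrist3',224,161,7,u,v,z)[:2]
g=cv2.resize(im,None,fx=7,fy=7,interpolation=cv2.INTER_CUBIC).min(2)
def cen(x0,x1,y0,y1,th):
    m=(g[y0:y1,x0:x1]>th); v,u=np.where(m); return u.mean()+x0,v.mean()+y0
tabp=cen(345,405,14,64,150); ptp=cen(335,395,68,112,120); print(tabp,ptp)
ln=cen(345,395,155,300,110)
an=lambda d:np.degrees(np.arctan2(d[1],d[0]))
ctr=w(367.5,217,.043); tab=w(*tabp,.052); pt=w(*ptp,.052)
print([np.hypot(*(w(*p,.043)-ctr)) for p in((160,217),(575,217),(367,12))])
m=(g[150:300,345:395]>110); v,u=np.where(m); L=np.array([w(a+345,b+150,.084) for a,b in zip(u,v)]); d=np.linalg.svd(L-L.mean(0))[2][0]
print('line',an(d),an(-d),'barctr')
for c in(ctr,np.array([.5537,.0072]),np.array([.5530,.0077])):
    print(c,'tip',np.hypot(*(pt-c)),an(pt-c),'tab',np.hypot(*(tab-c)),an(tab-c),'cw left',an(pt-c)-an(tab-c))
```

```text
(np.float64(381.68418259023355), np.float64(40.60721868365181)) (np.float64(369.897403419886), np.float64(90.90563647878403))
[np.float64(0.032585717934448526), np.float64(0.03265314617108851), np.float64(0.03220671615401187)]
line 141.7186205257872 -38.281379474212805 barctr
[0.55431926 0.00666006] tip 0.021651559499028434 -37.456998363485376 tab 0.029284675188738916 -40.709471250465214 cw left 3.252472886979838
[0.5537 0.0072] tip 0.022471568176822068 -37.58958774527434 tab 0.030106253799380842 -40.71974357300982 cw left 3.1301558277354786
[0.553  0.0077] tip 0.023331269451199253 -37.513949215715854 tab 0.030963067798141015 -40.57596869958251 cw left 3.0620194838666563
```

Call:
jog_arm(
  increments=[
    [0.08,0,0,0,0.45],
    [0.16,0,0,0,0.45],
    [0.23,0,0,0,0.45],
    [0.259,0,0,0,0.45],
    [0.259,0,0,0,0.45],
    [0.259,0,0,0,0],
    [0.259,0,0,0,0],
    [0.259,0,0,0,0],
    [0.259,0,0,0,0],
    [0.259,0,0,0,0],
    [0.259,0,0,0,0],
    [0.259,0,0,0,0],
  ],
)

```text
clock: 11.05
tool_pos: [0.5551, 0.0087, 0.2456]
tool_rot: [-0.318, -0.629, -0.315, 0.636]
contact_force: [-3.1, -1.6, 8.5]
opening: 0.0134
```

Call:
jog_arm(
  increments=[
    [0,0,0,0,0],
    [0,0,0,0.005,0],
    [0,0,0,0.01,0],
    [0,0,0,0.015,0],
    [0,0,0,0.015,0],
    [0,0,0,0.015,0],
    [0,0,0,0.015,0],
  ],
)

```text
clock: 11.63
tool_pos: [0.5551, 0.0087, 0.2456]
tool_rot: [-0.303, -0.636, -0.3, 0.643]
contact_force: [-1.5, -0.4, -0.3]
opening: 0.0137
```

```bash
python3 -c "
from h import *
s,M,g=st()"
```

```text
t 11.6333 tcp [0.5551 0.0087 0.2456] grasp [0.5539 0.0074 0.0816] zyaw -129.52 q [-0.96  0.48  1.08  1.91 -0.48  1.05 -1.94] F [-1.5 -0.4 -0.3] T [-0.02  0.34 -0.05] op 0.0137
[[-0.007  0.771 -0.636]
 [-0.008 -0.636 -0.771]
 [-1.    -0.     0.011]]
```

Release, rise, and look from a bit nearer.

Call:
jog_arm(
  increments=[
    [0,0,0,0,0.4],
    [0,0,0,0,0.45],
    [0,0,0,0,0.45],
    [0,0,0,0,0.45],
    [-0.06,0,0,0,0.45],
    [-0.12,0,0,0,0.45],
    [-0.18,0,0,0,0.45],
    [-0.22,0,0,0,0.45],
    [-0.22,0,0,0,0.45],
    [-0.22,0,0,0,0.45],
    [-0.22,0,0,0,0.45],
  ],
)

```text
clock: 12.55
tool_pos: [0.5556, 0.0099, 0.355]
tool_rot: [-0.303, -0.636, -0.3, 0.643]
contact_force: [-0.2, -0.6, -0.5]
opening: 0.0391
```

Run:
```python
from h import *
st()
im,_,_=snap('wrist','wrist4')
P,ok=cloud('wrist4')
g=ok&(P[...,2]>.078)&(P[...,2]<.09)&(np.hypot(P[...,0]-.5535,P[...,1]-.0075)<.03)
a=P[g]; print('bar',len(a),cv2.minAreaRect(a[:,:2].astype(np.float32)))
v,u=np.where(g); u0,v0=int(u.mean()),int(v.mean())
y0,x0=max(0,v0-45),max(0,u0-42); c=im[y0:v0+30,x0:u0+42]; print(x0,y0)
cv2.imwrite('pics/c4.png',cv2.resize(c,None,fx=8,fy=8,interpolation=cv2.INTER_CUBIC)[:,:,::-1])
```

```text
t 12.55 tcp [0.5556 0.0099 0.355 ] grasp [0.5544 0.0086 0.1911] zyaw -129.5 q [-1.09  0.35  1.21  1.8  -0.34  1.24 -2.04] F [-0.2 -0.6 -0.5] T [ 0.05  0.16 -0.05] op 0.0391
[[-0.008  0.772 -0.636]
 [-0.008 -0.636 -0.772]
 [-1.    -0.001  0.011]]
bar 641 ((0.5534419417381287, 0.007193312048912048), (0.012950065545737743, 0.040306419134140015), 50.23666000366211)
233 161
```

View pics/c4.png

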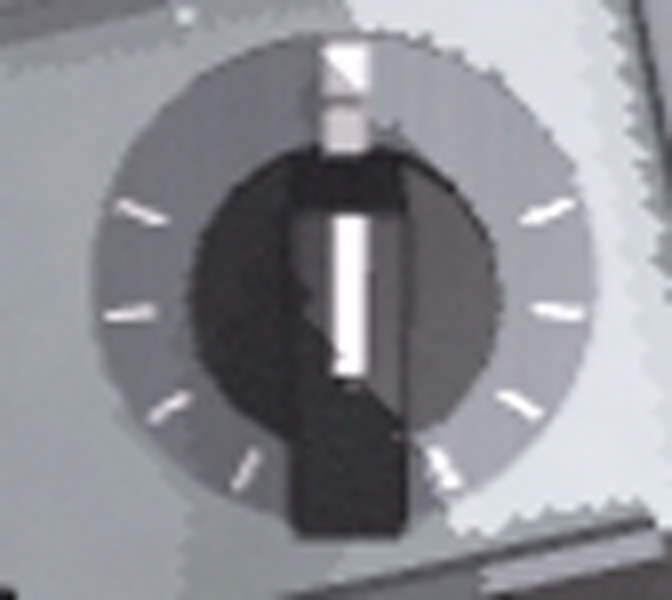

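The crop shows the tab at x≈345, the pointer at x≈345 and the plate axis at x≈345, so the setting is aligned. Next I go to the lug, using the half-turn grasp.

Call:
jog_arm(
  increments=[
    [0,-0.01,-0.04,-0.02,0.5],
    [0,-0.025,-0.1,-0.05,0.5],
    [0,-0.04,-0.16,-0.074,0.5],
    [0,-0.049,-0.2,-0.074,0.5],
    [0,-0.049,-0.2,-0.074,0.5],
    [0,-0.049,-0.2,-0.074,0.5],
    [0,-0.049,-0.2,-0.074,0.5],
  ],
)

```text
clock: 13.18
tool_pos: [0.5999, 0.1016, 0.3526]
tool_rot: [-0.374, -0.596, -0.372, 0.605]
contact_force: [0.6, -0.5, -0.1]
opening: 0.0435
```

Run:
```python
from h import *
s,M,g=st()
d=np.array([.599,.1014,.122])-g; print('delta units',(M.T@d/.5).round(4))
```

```text
t 13.1833 tcp [0.5999 0.1016 0.3526] grasp [0.5983 0.1001 0.1887] zyaw -116.26 q [-1.05  0.45  1.07  1.67 -0.4   1.27 -1.93] F [ 0.6 -0.5 -0.1] T [-0.06  0.19 -0.04] op 0.0435
[[-0.01   0.897 -0.442]
 [-0.009 -0.443 -0.897]
 [-1.    -0.005  0.013]]
delta units [ 0.1333  0.0008 -0.0048]
```

Call:
jog_arm(
  increments=[
    [0.06,0.001,-0.005,0,0.5],
    [0.11,0.001,-0.005,0,0.5],
    [0.133,0.001,-0.005,0,0.5],
    [0.133,0.001,-0.005,0,0.5],
    [0.133,0.001,-0.005,0,0],
    [0.133,0.001,-0.005,0,0],
    [0.133,0.001,-0.005,0,0],
    [0.133,0.001,-0.005,0,0],
    [0.133,0.001,-0.005,0,0],
    [0.133,0.001,-0.005,0,0],
    [0.133,0.001,-0.005,0,0],
    [0.133,0.001,-0.005,0,0],
  ],
)

```text
clock: 14.18
tool_pos: [0.601, 0.1031, 0.2866]
tool_rot: [-0.374, -0.596, -0.372, 0.605]
contact_force: [-1.6, 0.1, 5.1]
opening: 0.0118
```

Call:
jog_arm(
  increments=[
    [0,0,0,0,0],
    [0,0,0.02,0,0],
    [0,0,0.05,0,0],
    [0,0,0.08,0,0],
    [0,0,0.11,0,0],
    [0,0,0.14,0,0],
    [0,0,0.165,0,0],
    [0,0,0.185,0,0],
    [0,0,0.195,0,0],
    [0,0,0.2,0,0],
    [0,0,0.2,0,0],
  ],
)

```text
clock: 15.1
tool_pos: [0.5556, 0.0108, 0.2868]
tool_rot: [-0.374, -0.596, -0.371, 0.606]
contact_force: [6.5, -5.6, -16.0]
opening: 0.0116
```

Run:
```python
from h import *
s,M,g=st()
```

```text
t 15.1 tcp [0.5556 0.0108 0.2868] grasp [0.5541 0.0091 0.1228] zyaw -116.41 q [-0.98  0.41  1.08  1.87 -0.39  1.11 -1.79] F [  6.5  -5.6 -16. ] T [-0.84 -1.75  0.17] op 0.0116
[[-0.009  0.896 -0.445]
 [-0.011 -0.445 -0.896]
 [-1.    -0.004  0.014]]
```

Call:
jog_arm(
  increments=[
    [0,0,0.002,0,0],
    [0,0,0.004,0,0],
    [0,0,0.006,0,0],
    [0,0,0.006,0,0],
    [0,0,0.006,0,0],
  ],
)

```text
clock: 15.52
tool_pos: [0.5545, 0.0088, 0.2867]
tool_rot: [-0.374, -0.597, -0.372, 0.604]
contact_force: [10.2, 5.4, -9.4]
opening: 0.0118
```

Run:
```python
from h import *
s,M,g=st(); print('axis F',s['contact_force']@M[:,2])
```

```text
t 15.5167 tcp [0.5545 0.0088 0.2867] grasp [0.5534 0.0074 0.1227] zyaw -116.35 q [-0.98  0.4   1.09  1.88 -0.39  1.11 -1.78] F [10.2  5.4 -9.4] T [ 1.62 -2.08  0.11] op 0.0118
[[-0.007  0.896 -0.444]
 [-0.009 -0.444 -0.896]
 [-1.    -0.002  0.011]]
axis F -9.459424073523929
```

Call:
jog_arm(
  increments=[
    [0,0,0.003,0,0],
    [0,0,0.005,0,0],
    [0,0,0.005,0,0],
    [0,0,0.005,0,0],
  ],
)

```text
clock: 15.85
tool_pos: [0.5539, 0.0082, 0.2867]
tool_rot: [-0.374, -0.598, -0.372, 0.603]
contact_force: [11.8, 10.4, -10.9]
opening: 0.0117
```

Run:
```python
from h import *
s,M,g=st(); print('axis F',s['contact_force']@M[:,2])
```

```text
t 15.85 tcp [0.5539 0.0082 0.2867] grasp [0.5533 0.0073 0.1227] zyaw -116.25 q [-0.98  0.4   1.09  1.88 -0.39  1.1  -1.78] F [ 11.8  10.4 -10.9] T [ 2.29 -2.36  0.13] op 0.0117
[[-0.004  0.897 -0.442]
 [-0.006 -0.442 -0.897]
 [-1.    -0.001  0.007]]
axis F -14.650935863534214
```

Call:
jog_arm(
  increments=[
    [0,0,0,0,0.4],
    [0,0,0,0,0.4],
    [0,0,0,0,0.4],
    [0,0,0,0,0.4],
    [-0.06,0,0,0,0.4],
    [-0.12,0,0,0,0.4],
    [-0.18,0,0,0,0.4],
    [-0.24,0,0,0,0.4],
    [-0.24,0,0,0,0.4],
    [-0.24,0,0,0,0.4],
  ],
)

```text
clock: 16.68
tool_pos: [0.5545, 0.0082, 0.4079]
tool_rot: [-0.374, -0.599, -0.372, 0.602]
contact_force: [-0.0, 0.8, -1.2]
opening: 0.0342
```

Run:
```python
from h import *
s,M,g=st()
im,_,_=snap('wrist','wrist5')
P,ok=cloud('wrist5')
lug=ok&(P[...,2]>.119)&(P[...,2]<.132)&(np.hypot(P[...,0]-.5535,P[...,1]-.0075)<.06)
a=P[lug]; r=cv2.minAreaRect(a[:,:2].astype(np.float32)); print(len(a),'lug',r,'dy vs knob',(np.array(r[0])-[.5535,.0073])@[.4384,.8988])
v,u=np.where(lug); u0,v0=int(u.mean()),int(v.mean())
y0,x0=max(0,v0-60),max(0,u0-70); c=im[y0:v0+45,x0:u0+70]; print(x0,y0)
cv2.imwrite('pics/c5.png',cv2.resize(c,None,fx=5.5,fy=5.5,interpolation=cv2.INTER_CUBIC)[:,:,::-1])
```

```text
t 16.6833 tcp [0.5545 0.0082 0.4079] grasp [0.5542 0.0075 0.2439] zyaw -116.27 q [-1.11  0.26  1.2   1.74 -0.24  1.32 -1.89] F [-0.   0.8 -1.2] T [ 0.03  0.25 -0.05] op 0.0342
[[-0.002  0.897 -0.443]
 [-0.004 -0.443 -0.897]
 [-1.     0.     0.005]]
463 lug ((0.5537525415420532, 0.007689731195569038), (0.011320456862449646, 0.03646574914455414), 64.02741241455078) dy vs knob 0.00046100461061358795
205 144
```

View pics/c5.png

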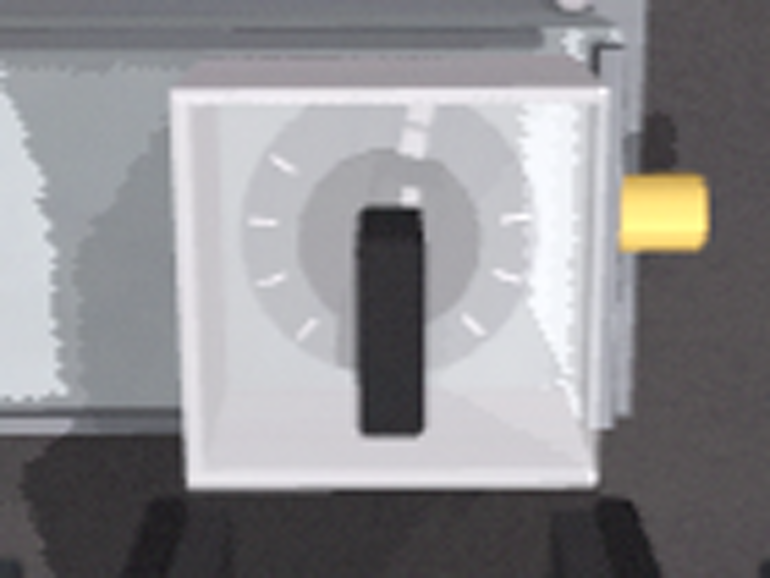

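The crop shows the hood over the knob against the stop bar at right. Through the clear top, the pointer and tab line up at (410,110–150). The robot is clear of everything, so I hand in.

```bash
python3 -c "
from h import *
print(close_job())"
```

```text
the job is handed in; nothing more can be done
None
```

The regulator is reset and locked again, and I handed the job in at about 17 s, well inside the 72 s limit.

- **Hood back:** I slid it about 0.105 m to its end stop. The camera put the lug 0.1046 m from the knob's axis.
- **Knob:** I turned it clockwise about 126° in total, in two grips. After the first turn the pointer was about 3° short, so I regripped and turned a further 2.7°. In the close picture the tab, pointer and knob axis then lined up within about half a degree.
- **Hood home:** I pushed it against the stop until it no longer moved (about 0.1 mm further under some 15 N). After release the lug measured 0.5 mm from the knob's axis along the slide, which is within measurement noise. The pointer still looked aligned with the tab through the clear top.

**Disagreements:**
- At the start the camera put the lug about 4 mm further open than the home position reached at the end. The hood may have started slightly off its stop, or this may be calibration error.
- The tool picked up a tilt of under 1° during the pushes.

I did not check the bystanders with a final picture, but the arm stayed clear of them throughout. Wrist forces stayed below about 40 N in the readings at the end of each move.

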